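# Close the board test jig and hold its contact slide at the mark

### The job

Get the board test jig ready for a measurement: gently lower its raised lid until it is fully shut over the circuit board, then pull the spring-loaded contact slide out of the jig's side by its grip bar until its pointer is level with the mark post on the scale. Finish while still holding the slide there, because it springs back when let go. Leave the other things on the bench where they are.

Things in the scene. Friction and masses are not known exactly. Their poses are not given: they have to be found in the camera images.
- jig: Test jig, fixed to the bench: grey box 180 (x) x 170 (y) x 60 high, a green circuit board nested in its top. Origin: centre of the underside. z up, -x the front (lid's free edge, towards the robot), +x the back (hinge), +y the side where the slide comes out. An aluminium scale strip (x -94 to -66, 30 high) runs out from that side, y 85 to 245, parallel to the slide.
- lid (a joint): Hinge of the jig's lid, rad: 0 is fully shut, grows as the lid opens; starts raised by 0.95 to 1.3. The hinge is stiff, 0.4 N m of friction (1 to 4 N near the free edge moves it): the lid stays where it is left, and closes when its outer face is pushed down. It must not be slammed.
- lid_hinge (a point): Midpoint of the lid's hinge line, on the lid's underside at the jig's back upper edge (jig frame x 90, y 0, z 60); the hinge line runs along the jig's y.
- lid_edge (a point): Middle of the lid's free (front) edge, on its outer (top when shut) face. Lid: aluminium frame 22 wide with a clear window (outer face 2 below the frame's), 180 from hinge line to free edge, 170 wide, 10 thick, with a dark steel finger tab 50 wide, 6 thick, 20 beyond the free edge. Shut, its outer face is 70 above the bench.
- slide (a joint): Travel of the contact slide, m: 0 is at rest, pushed in by its spring; grows as it is pulled out along the jig's +y; end stop at 0.08. Spring force 2.75 N at rest plus 110 N/m (6 to 10 N at the mark, friction 0.5 N): it springs back when let go.
- grip_bar: Black grip bar at the slide's outer end: 90 long (jig x), 16 thick (jig y), from 14 to 64 above the bench. At rest its middle is 60 out from the jig's +y side (jig y 145). Two steel rods (8 thick, 30 either side of its middle, centres 24 above the bench) run back into the jig. Origin: middle of the bar, 24 above the bench; axes as the jig's.
- grip (a point): Point to grip: middle of the grip bar, 52 above the bench, 12 below its top; pinch it from above across its 16 thickness (along the jig's y).
- pointer (a point): Tip of the slide's thin black pointer, 4 wide (y), 10 high, which sticks out from the front end of the grip bar over the scale strip, 46 above the bench; 73 in front of the bar's middle, at the same y as the bar's middle. It moves with the slide.
- mark: Mark post: small dark steel post, 6 wide (jig y), 12 deep, 30 high, fixed on the scale strip in front of the pointer's path, on a foot 10 x 30 x 4. Origin: under its middle, 30 above the bench; axes as the jig's. The pointer is level with it when both have the same y in the jig's frame; it stands 30 to 62 beyond the pointer's rest position.
- flux_bottle: White plastic bottle, 40 diameter, 85 high, standing behind the slide; bystander. Origin under its centre.
- screwdriver: Screwdriver lying in front of the jig; bystander. Origin under its middle.
- heatsink: Finned aluminium heat sink 60 x 60 x 33, beside the jig; bystander. Origin under its centre.
- capacitor: Dark capacitor can, 22 diameter, 30 high, standing beyond the slide's outer end; bystander. Origin under its centre.
- parts_tray: Open steel parts tray 80 x 170 x 35 behind the jig; bystander. Origin under its centre.
- memory_stick: Green memory module 132 x 30 x 7 lying flat in front of the slide; bystander. Origin under its centre.
- mouse: White computer mouse 105 x 60 x 34, to the robot's right; bystander. Origin under its centre.

How it is judged (in metres and radians):
On the way, in this order (a step that is already met when the one before it is completed fails the run):
1. the lid is fully shut while the slide is still in (value of joint lid below 0.05 rad and value of joint slide below 0.015 m), for 0.2 s.
2. the slide is pulled out so that its pointer is level with the mark post (value of joint lid below 0.05 rad and contact force between the fingers and grip_bar above 2 N and y of pointer in the frame of mark between -0.005 and 0.005 m), for 0.3 s.
At the end, for the whole second after the job is handed in: The lid is shut (under 0.05 rad), the pointer is within 5 mm of the mark post's middle along the slide, the slide is still, and the fingers hold the grip bar (over 2 N of contact) through the last second (all of step 2 and velocity of joint slide between -0.01 and 0.01 m/s); the arm keeps its last pose, push and grip.
It fails at once if the lid is slammed (over 3 rad/s) (velocity of joint lid below -3 rad/s).
It fails at once if a bystander is moved by more than 20 mm (distance of any of flux_bottle, screwdriver, heatsink, capacitor, parts_tray, memory_stick, mouse from where it was at the start of the episode above 0.02 m).
It also fails if it takes over 54 s, if anything falls off the work surface, if the arm or the gripper's body presses on something with over 40 N, if the wrist force passes 120 N, or if a joint passes its speed limit or range.

### The arm

A 6-joint arm with a two-finger parallel gripper is mounted at the origin on the work surface. World frame = base frame: x ahead of the robot, y to its left, z up, the work surface at z = 0. Lengths are in mm, angles in rad, forces in N, time in s.
With the tool pointing down it reaches from about 350 to 775 mm from the base axis. Payload 7.3 kg.
Tool frame: the origin (TCP) lies on the mounting face of the last link; the fingertips stand 178 mm ahead of it and the grasp point (between the pads) lies 159 mm ahead of it; z points along the fingers, y is the line along which they close (so a half turn about z gives the same grasp; the last joint's range is limited). The gripper opens to 92 mm and grips with 3 to 60 N. Pads are 19 mm wide; open, the fingers measure 130 mm over their backs; the gripper's body (75 mm by 190 mm) begins 47 mm behind the grasp point.
Start: joints at [0.973, 0.342, 1.524, -0, 1.275, -0.146], TCP at [229.187, 472.336, 404.741] pointing down, gripper open.
Joint ranges: [-2.53, 2.53], [-0.77, 2.02], [0.04, 2.7], [-1, 4.14], [0.28, 2.66], [-3.11, 3.11]. Speed limits (rad/s): [2.57, 2.57, 3.14, 3.14, 3.14, 3.14].

### API

Orientations are given as [roll, pitch, yaw] about the fixed x, y, z axes, in that order (R = Rz(yaw) Ry(pitch) Rx(roll)).
In Python, from plant import bot, vision gives the robot as it stands. The module is installed in compiled form; this text tells all that it offers.
- The arm moves only by the tool hand_motion, called after "Request:" as name(argument=value, ...) on one line, values as JSON. Schema: {"type":"object","properties":{"rows":{"type":"array","items":{"type":"array","items":{"type":"array","items":{"type":"number"},"minItems":5,"maxItems":5},"minItems":1,"maxItems":5},"minItems":1,"maxItems":1},"only":{"type":"string"},"quiet":{"type":"boolean"},"lines":{"type":"string"}},"required":["rows"],"additionalProperties":false}. rows is a list that holds a single list of rows (three levels of brackets), with 1 to 5 rows, each of 5 numbers: the finger opening in mm, then dx, dy, dz in mm, then a turn about the tool's z in rad; each row is the pose to reach, as a shift and turn from the pose commanded when the call began, along the tool's axes at that moment; what a row does not reach only later rows make up. A row lasts 1/8 s, in which the tool goes at most 62.5 mm and 0.188 rad, less where a joint would pass 70% of its speed; a pose out of reach is approached as far as the arm can. The fingers move at their own pace and stop on an object; the grip force is fixed at half the most. Time passes only in rows, so rows that do not move let the fingers close. The tool returns the time, the measured TCP pose, the force, the opening and the grip force at its end. only (a regular expression) keeps the lines of the reply that match it, lines (a string "A,B") keeps lines A to B, and quiet returns only ok. Input that does not fit is refused with a message, and nothing moves.
- bot.get_obs(): the state, without advancing time (a new reading comes with each control period).
- vision.capture(name): name is "side" or "top"; returns a dict with "color" (420x560x3 uint8, red, green, blue), "K" (3x3 intrinsics, pixels), "k1" (the pictures are not rectified: a ray, as slopes to the right and down, at radius r is drawn at 1 + k1 r^2 times it, then the intrinsics apply), "R" (3x3) and "t" (3): a world point X has camera coordinates R X + t. Camera axes: x right, y down, z forward; pixel columns grow to the right and rows downward; lengths in mm; the calibration is good to about 2 mm. A picture is of the moment at which its call begins. There is no depth.
- bot.close_job(): hands the job in; it is judged then, once.
The state is a dict: "time": time; "joint_positions": joint angles; "dq": joint speeds; "tau": joint torques, N m; "tool_pos": TCP position; "tcp_rot": TCP orientation; "contact_force": force on the tool from outside, world axes, zero at the start; "moment": the same for the moment, N m; "grip_width": finger opening in mm; "finger_force": force on a finger pad.
Only numpy, scipy, OpenCV 4.12 (cv2) and the standard library are available. Lean on these libraries where they do the work, as an engineer would, in place of code of your own. Each camera call takes 0.05 s, during which the arm holds its last target. There are 200 camera calls.

## Working session

There is one attempt and no reset: what is moved stays moved. The work goes in short steps, Python scripts to look and compute and a tool call to move; the robot and the scene stay as the last step left them, time stands still between calls to the robot, and variables do not carry over. Pictures are saved under pics/ and viewed, at most 10 in all, crops included, and the job is handed in when it is done.

```bash
mkdir -p pics
```

Run:
```python
from plant import bot, vision
import cv2
o=bot.get_obs(); print({k:o[k] for k in('time','tool_pos','tcp_rot','grip_width','contact_force')})
for n in('side','top'):
    c=vision.capture(n); cv2.imwrite(f'pics/{n}0.png',c['color'][:,:,::-1]); print(n,c['K'],c['k1'],c['R'],c['t'])
```

```text
{'time': 0.0, 'tool_pos': array([229.12048693, 472.22449801, 404.03290498]), 'tcp_rot': array([-3.14007783e+00, -1.91648996e-04,  2.68982060e+00]), 'grip_width': 91.67368406580358, 'contact_force': array([ 0.02704765, -0.23899059, -0.08952449])}
side [[454.36926037   0.         282.75971296]
 [  0.         454.36926037 208.88555222]
 [  0.           0.           1.        ]] -0.1378942873850806 [[ 0.97471328 -0.22336328 -0.00654684]
 [-0.17846367 -0.7604802  -0.62435613]
 [ 0.13447949  0.60973659 -0.78111239]] [-509.71110418  102.65521256 1085.75397203]
top [[494.38635651   0.         277.13562216]
 [  0.         494.38635651 205.31149858]
 [  0.           0.           1.        ]] -0.1767892955705491 [[-0.01804227 -0.99978192  0.01051626]
 [-0.98933231  0.01633105 -0.14475802]
 [ 0.14455471 -0.01301584 -0.9894112 ]] [ -52.58329114  521.99016504 1407.11144269]
```

View pics/side0.png

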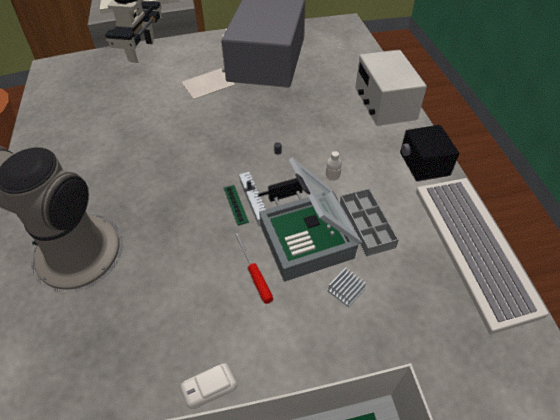

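View pics/top0.png

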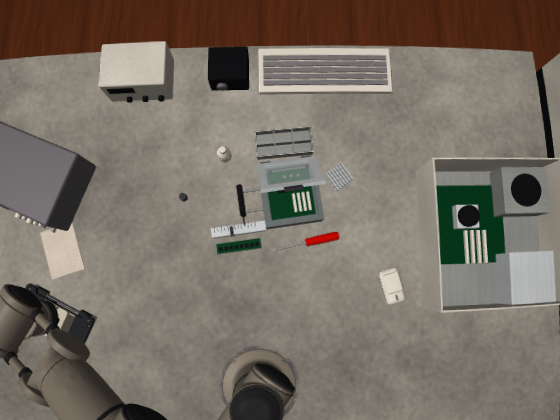

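The side view shows the jig near (305,240) with the lid raised, the grip bar at about (285,190), and the white scale at about (252,195). The top view shows the jig near (290,200), the bar at about (241,200), and the mark on the scale near (232,230). I'll enlarge both crops.

Create h.py:
```python
import numpy as np, cv2
from plant import bot, vision
def ray(c,uv):
    d=np.array([c['k1'],0,0,0,0.]); p=cv2.undistortPoints(np.array([[uv]],float),c['K'],d)[0,0]
    return -c['R'].T@c['t'], c['R'].T@np.array([p[0],p[1],1.])
def onz(c,uv,z):
    o,d=ray(c,uv); return o+d*(z-o[2])/d[2]
def tri(c1,a,c2,b):
    o1,d1=ray(c1,a);o2,d2=ray(c2,b)
    s=np.linalg.lstsq(np.c_[d1,-d2],o2-o1,rcond=None)[0]
    p,q=o1+s[0]*d1,o2+s[1]*d2; return (p+q)/2,np.linalg.norm(p-q)
def proj(c,X):
    return cv2.projectPoints(np.array([X],float),cv2.Rodrigues(c['R'])[0],c['t'],c['K'],np.array([c['k1'],0,0,0,0.]))[0].ravel()
def crop(c,x,y,w,h,s,f):
    im=cv2.resize(c['color'][y:y+h,x:x+w,::-1],None,fx=s,fy=s,interpolation=cv2.INTER_CUBIC)
    for i in range(0,w,20): cv2.putText(im,str(x+i),(i*s,8),0,.3,(0,255,255)); cv2.line(im,(i*s,10),(i*s,14),(0,255,255))
    for i in range(0,h,20): cv2.putText(im,str(y+i),(0,i*s+4),0,.3,(0,255,255)); cv2.line(im,(20,i*s),(24,i*s),(0,255,255))
    cv2.imwrite(f,im)
```

Run:
```python
from h import *
crop(vision.capture('side'),225,135,150,120,5,'pics/s1.png')
crop(vision.capture('top'),200,130,150,120,5,'pics/t1.png')
```

```text
(no output)
```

View pics/s1.png

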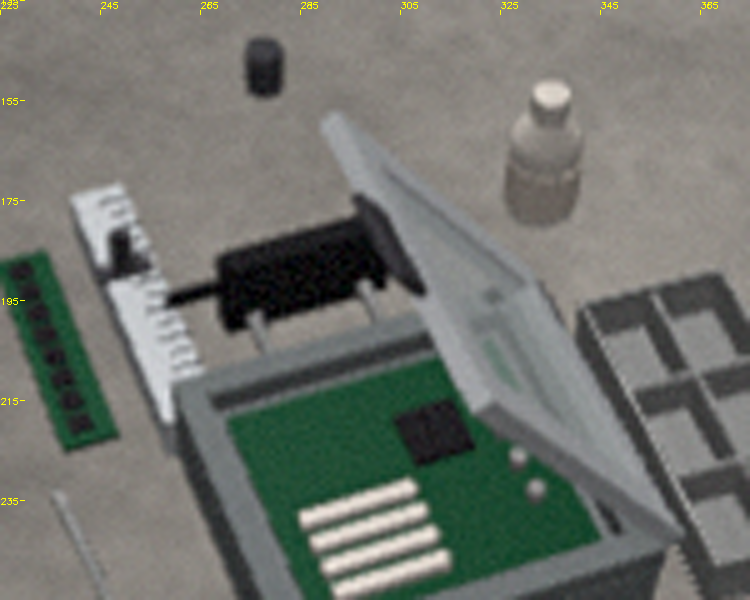

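View pics/t1.png

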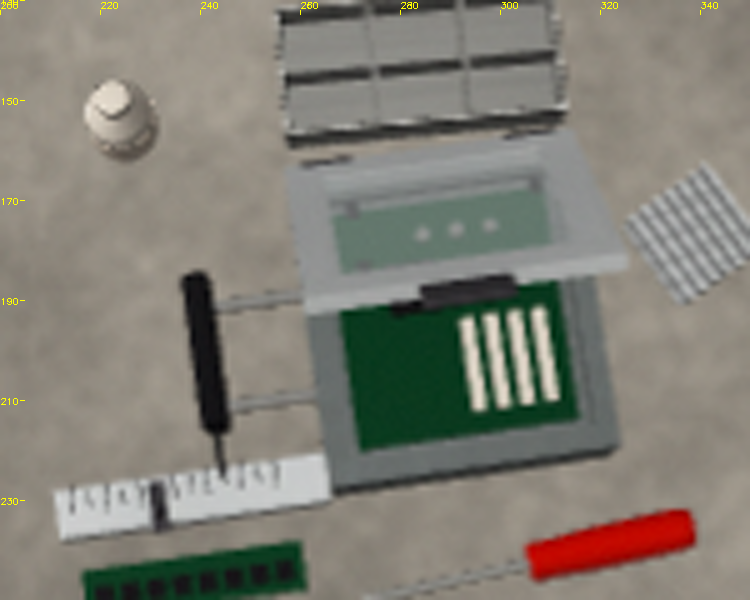

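The crops show these features, in original pixels:
- Top view: bar centre at about (241,200), pointer tip (244,224.5), mark (232,231), and lid free edge from (261,191) to (325,183).
- Side view: pointer tip (257,195), mark top (249,182), and lid free edge from (291,158) to (320.5,218).

Next I'll triangulate these and check them against the given sizes.

Add to h.py:
```python
S=lambda u,v:((u+.5)/5-.5+225,(v+.5)/5-.5+135)
T=lambda u,v:((u+.5)/5-.5+200,(v+.5)/5-.5+130)
```

Run:
```python
from h import *
np.set_printoptions(precision=1,suppress=True)
s=vision.capture('side');t=vision.capture('top')
print('cams',-s['R'].T@s['t'],-t['R'].T@t['t'])
for n,a,b in [('ptr',(163,301),(222,475)),('ptrroot',(218,289),(217,432)),('marktop',(121,231),(158,486)),
 ('lidFL',(327,114),(307,311)),('lidFR',(482,412),(627,267)),('tabmid',(375,240),(468,300)),('hingeR',(680,530),(612,250)),
 ('barNearTop',(220,260),(216,432)),('barFarTop',(358,218),(196,273)),('jigFL',(178,385),(331,492)),('scaleL',(72,198),(60,540)),('scaleL2',(120,183),(54,492)),('capTop',(265,45),(0,0)),('bottle',(551,93),(113,97))]:
    print(n,*tri(s,S(*a),t,T(*b)))
# jig top corners in the top view, z=60
for n,b in [('FL',(331,492)),('FR',(618,447)),('scaleend',(60,540))]: print(n,onz(t,T(*b),60 if n[0]=='F' else 30))
def hs(c): return cv2.cvtColor(c['color'],cv2.COLOR_RGB2HSV)
m=((t['color'].max(2)<45)*255).astype(np.uint8)
n,l,st,ce=cv2.connectedComponentsWithStats(m)
for i in range(1,n):
    x,y,w,h,a=st[i]
    if 170<x<340 and 130<y<260 and a>3: print(st[i],ce[i],cv2.minAreaRect(np.argwhere(l==i)[:,::-1].astype(np.float32)))
```

```text
cams [ 369.1 -697.8  908.9] [ 312.1  -42.8 1468.3]
ptr [465.5  35.4  44.5] 0.5532879995373904
ptrroot [492.5  38.2  42.8] 3.8151985211740556
marktop [454.8  71.1  62.1] 5.617923352441809
lidFL [533.9 -18.5 211.8] 4.61100942510583
lidFR [ 555.9 -185.5  205.2] 5.085913303378169
tabmid [ 535.5 -101.2  220. ] 1.8637042598200826
hingeR [ 614.6 -195.2  110.8] 66.86191981218909
barNearTop [491.9  37.4  65.1] 8.155367435151915
barFarTop [574.6  48.5  66.8] 11.0167287162557
jigFL [457.4 -27.7  55.5] 8.315494601895423
scaleL [432.3 131.7  27.1] 3.833971157251988
scaleL2 [459.6 135.   28.8] 2.3305165061716764
capTop [626.8 138.8 144.9] 183.32207732012486
bottle [682.1  94.5  84.3] 1.8950538714153695
FL [452.8 -27.7  60. ]
FR [ 475.9 -193.    60. ]
scaleend [430.1 131.4  30. ]
[237 185   9  32 159] [240.8 200.5] ((240.70997619628906, 200.46998596191406), (31.678386688232422, 4.949747562408447), 81.8698959350586)
[285 185  19   5  41] [293.8 186.8] ((293.9154052734375, 186.82308959960938), (2.604729175567627, 17.985036849975586), 82.87498474121094)
[278 190  11   4  25] [282.4 191.4] ((282.9599914550781, 191.22000122070312), (2.6870059967041016, 10.040916442871094), 81.8698959350586)
[183 195   4   6  10] [185.  198.1] ((185.12069702148438, 197.94827270507812), (2.414039373397827, 5.385164737701416), 21.801410675048828)
[245 243   4   5  18] [246.5 245.2] ((246.5, 245.0), (4.0, 3.0), 90.0)
[250 243   4   4  16] [251.5 244.5] ((251.5, 244.5), (3.0, 3.0), 90.0)
[255 242   4   4  16] [256.5 243.5] ((256.5, 243.5), (3.0, 3.0), 90.0)
[224 245  15   6  49] [230.3 247.3] ((231.04454040527344, 247.44554138183594), (4.079652309417725, 14.328536033630371), 84.2894058227539)
[240 244   4   5  16] [241.2 245.9] ((241.5, 246.0), (4.0, 3.0), 90.0)
[219 247   4   5  17] [220.5 248.6] ((220.5, 249.0), (4.0, 3.0), 90.0)
```

Create jig.py:
```python
from h import *
np.set_printoptions(precision=3,suppress=True)
def pose():
    s=vision.capture('side');t=vision.capture('top')
    J=[];W=[]
    def add(j,w): J.append(j);W.append(w[:2])
    for j,b in [((-90,85,60),(331,494)),((-90,-85,60),(619,447)),((-94,245,30),(60,540)),((-66,245,30),(54,491)),
                ((0,145,62),((240.8-200+.5)*5-.5,(200.5-130+.5)*5-.5)),((45,145,64),(195,272)),((-45,145,64),(214,432)),((-73,145,46),(222,475))]:
        add(j[:2],onz(t,T(*b),j[2]))
    J=np.array(J,float);W=np.array(W); a=J-J.mean(0);b=W-W.mean(0)
    yaw=np.arctan2((a[:,0]*b[:,1]-a[:,1]*b[:,0]).sum(),(a*b).sum())
    R=np.array([[np.cos(yaw),-np.sin(yaw)],[np.sin(yaw),np.cos(yaw)]]); o=W.mean(0)-R@J.mean(0)
    return yaw,R,o,(W-o)@R-J,s,t
```

Run:
```python
from jig import *
yaw,R,o,res,s,t=pose(); print(yaw,o); print(res)
P=lambda X:np.r_[(X[:2]-o)@R,X[2]]
for n,a,b in [('ptr',(163,301),(222,475)),('mark',(121,231),(158,486)),('lidFL',(327,114),(307,311)),('lidFR',(482,412),(627,267))]: print(n,P(tri(s,S(*a),t,T(*b))[0]))
print('mark z=60 near/far',P(onz(t,T(158,482),60)),P(onz(t,T(158,505),60)),'foot bottom',P(onz(t,T(163,531),32)))
print('cap',P(onz(t,(185,197),30)))
# target TCP for lid start: jig xy
for d,z in [(80,0)]: print('lid start world',o+R@[90-d,0])
print('bar world',o+R@[0,145])
x=bot.get_obs();y=x['tcp_rot'][2];tr=cv2.Rodrigues
print(x['tool_pos'],y)
# tool axes: x=(cos y,sin y), y=(sin y,-cos y), z down
d=o+R@[10,0]-x['tool_pos'][:2]; print('tool shift',d@[np.cos(y),np.sin(y)],d@[np.sin(y),-np.cos(y)],'turn',y-(np.pi+yaw))
np.savez('jig.npz',yaw=yaw,R=R,o=o)
```

```text
0.12356321294102854 [553.236 -99.981]
[[-1.919 -0.732]
 [ 1.678  1.632]
 [ 0.319 -0.255]
 [ 1.338 -0.344]
 [-2.187 -0.556]
 [ 1.249 -0.606]
 [-2.675  0.692]
 [ 2.199  0.168]]
ptr [-70.353 145.196  44.482]
mark [-76.613 181.936  62.074]
lidFL [ -9.159  83.262 211.79 ]
lidFR [ -7.882 -85.24  205.187]
mark z=60 near/far [-71.288 181.474  60.   ] [-84.405 183.184  60.   ] foot bottom [-96.955 184.188  32.   ]
cap [ 36.63  308.405  30.   ]
lid start world [563.16  -98.749]
bar world [535.365  43.913]
[229.171 472.334 404.63 ] 2.6898175002283673
tool shift -549.7950858470897 -367.9804133252286 turn -0.5753383663024545
```

The fit residuals are 3 mm or less. The pointer sits at jig y 145 (z 44), the mark at jig y of about 182, and the lid is raised by about 0.95 rad. I'll move above the lid with the fingers closed.

Request:
hand_motion(rows=[[[0, -40, -27, -30, -0.12], [0, -90, -60, -40, -0.25], [0, -140, -93, -40, -0.4], [0, -190, -127, -40, -0.5], [0, -240, -160, -40, -0.5753]]])

```text
time: 1.02
tool_pos: [375.8, 221.8, 445.0]
tcp_rot: [3.141, 0.001, -3.015]
contact_force: [1.7, 0.9, -0.5]
grip_width: 46.3
finger_force: 0.0
```

Create to.py:
```python
import sys
from jig import *
f=np.load('jig.npz');o,R,yaw=f['o'],f['R'],float(f['yaw'])
def rep(tx,ty):
    x=bot.get_obs();y=x['tcp_rot'][2];p=x['tool_pos'];j=(p[:2]-o)@R
    d=o+R@[tx,ty]-p[:2]
    print('t',x['time'],'jig xy',j,'tip z',p[2]-178,'rot',x['tcp_rot'],'shift',d@[np.cos(y),np.sin(y)],d@[np.sin(y),-np.cos(y)],'turn',(y-yaw-np.pi+np.pi)%(2*np.pi)-np.pi,'F',x['contact_force'],'w',x['grip_width'],x['finger_force'])
if __name__=='__main__': rep(float(sys.argv[1]),float(sys.argv[2]))
```

```bash
python3 to.py 10 0
```

```text
t 1.025 jig xy [-136.433  341.219] tip z 266.99516921180214 rot [ 3.141  0.001 -3.015] shift -145.4137410176379 -341.65464579681657 turn 0.0029837729476120955 F [ 1.711  0.907 -0.455] w 46.305505657829386 0.0
```

Request:
hand_motion(rows=[[[0, -22, -50, 0, 0], [0, -44, -103, 0, 0], [0, -66, -155, 0, 0], [0, -88, -207, 0, 0], [0, -110, -259, 0, 0]]], quiet=true)

```text
ok
```

```bash
python3 to.py 10 0
```

```text
t 1.65 jig xy [-26.35   82.196] tip z 266.8692680121269 rot [ 3.141  0.001 -3.018] shift -36.37494982483402 -82.1852177483233 turn -0.000301383754739426 F [ 1.036 -0.221  0.005] w 0.8108875492535201 0.0
```

Request:
hand_motion(rows=[[[0, -18, -41, 0, 0], [0, -36, -82, 0, 0], [0, -36, -82, 0, 0], [0, -36, -82, 25, 0], [0, -36, -82, 50, 0]]], quiet=true)

```text
ok
```

```bash
python3 to.py 10 0
```

Run:
```python
from h import *
crop(vision.capture('side'),225,95,150,120,5,'pics/s2.png')
```

```text
t 2.275 jig xy [8.932 2.93 ] tip z 216.34590869964484 rot [ 3.141  0.001 -3.018] shift -1.0670189730574386 -2.9303319907736074 turn 0.00039856122730963506 F [ 0.233 -0.477 -0.338] w 0.581098773547009 0.0
```

View pics/s2.png

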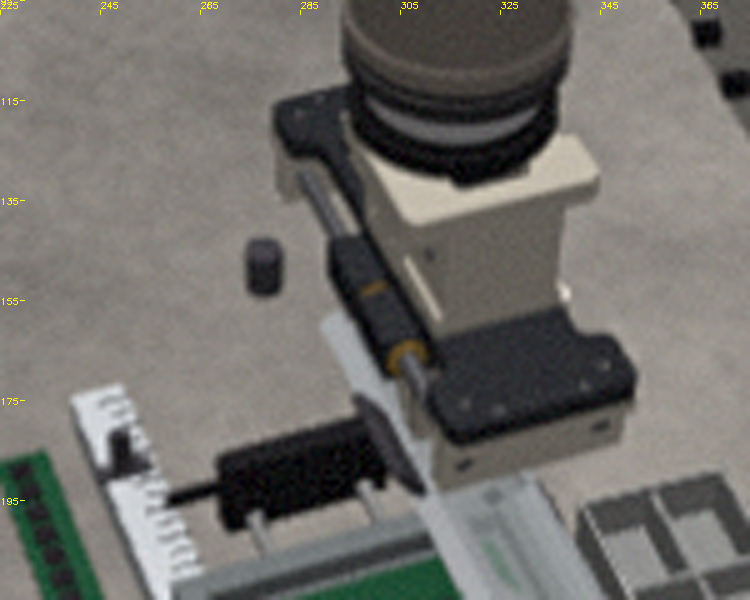

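The fingertips sit just behind and above the lid's outer face near the tab, around (305,183), clear of the lid. I'll now push the lid down along an arc.

Request:
hand_motion(rows=[[[0, 0, -3, 14, 0], [0, 14, -3, 24, 0], [0, 27, -3, 34, 0], [0, 38, -3, 46, 0], [0, 48, -3, 60, 0]]])

```text
time: 2.95
tool_pos: [514.8, -105.5, 335.5]
tcp_rot: [-3.14, 0.003, -3.018]
contact_force: [-0.1, 0.5, 1.6]
grip_width: 0.6
finger_force: 0.6
```

```bash
python3 to.py -43 0
```

```text
t 2.95 jig xy [-38.842  -0.777] tip z 157.47297968286045 rot [-3.14   0.003 -3.018] shift 4.15803049159556 0.7785301214302413 turn 0.000360108332920106 F [-0.055  0.518  1.563] w 0.6432344324047148 0.6491635367274284
```

Request:
hand_motion(rows=[[[0, 9, 0, 14, 0], [0, 17, 0, 29, 0], [0, 23, 0, 45, 0], [0, 27, 0, 61, 0], [0, 29, 0, 74, 0]]])

```text
time: 3.58
tool_pos: [486.1, -109.2, 260.8]
tcp_rot: [-3.141, 0.001, -3.018]
contact_force: [-0.1, -0.3, 0.0]
grip_width: 0.7
finger_force: 0.5
```

```bash
python3 to.py -78 0
```

```text
t 3.575 jig xy [-67.757  -0.898] tip z 82.76243772132523 rot [-3.141  0.001 -3.018] shift 10.243233762076215 0.8998109905797542 turn 0.00019332178527076138 F [-0.094 -0.303  0.045] w 0.6865626179867543 0.5056669874829822
```

Request:
hand_motion(rows=[[[0, 1, 0, 6, 0], [0, 1, 0, 11, 0], [0, 1, 0, 14, 0], [0, 1, 0, 14, 0], [0, 1, 0, 14, 0]]])

```text
time: 4.2
tool_pos: [485.1, -109.3, 248.1]
tcp_rot: [-3.141, 0.001, -3.018]
contact_force: [-4.5, 1.6, 13.2]
grip_width: 0.5
finger_force: 6.4
```

```bash
python3 to.py -78 0
```

```text
t 4.2 jig xy [-68.725  -0.861] tip z 70.07761098121597 rot [-3.141  0.001 -3.018] shift 9.274840221790987 0.8622519176693119 turn 0.00013197118930463603 F [-4.52   1.577 13.16 ] w 0.5045434604416394 6.372635539155453
```

The lid has stopped with the tip at z = 70 and 13 N of reaction, which matches fully shut. I'll lift and move over the bar.

Request:
hand_motion(rows=[[[0, 0, 0, 0, 0], [0, 0, 0, -35, 0], [54, -20, 40, -60, 0], [54, -45, 90, -60, 0], [54, -68, 140, -60, 0]]], quiet=true)

```text
ok
```

Request:
hand_motion(rows=[[[54, 0, 6, 0, 0], [54, 0, 6, 0, 0]]], quiet=true)

```text
ok
```

```bash
python3 to.py 0 145
```

Run:
```python
from h import *
s=vision.capture('side');t=vision.capture('top')
crop(s,225,115,150,120,5,'pics/s3.png')
crop(t,200,130,150,120,5,'pics/t3.png')
```

```text
t 5.075 jig xy [ -0.936 145.227] tip z 128.5968883881244 rot [-3.141 -0.    -3.017] shift -0.935778221527876 -0.22793618570393154 turn 0.0012876511533592705 F [-0.25  -1.41   0.263] w 46.019002082182304 0.0
```

View pics/s3.png

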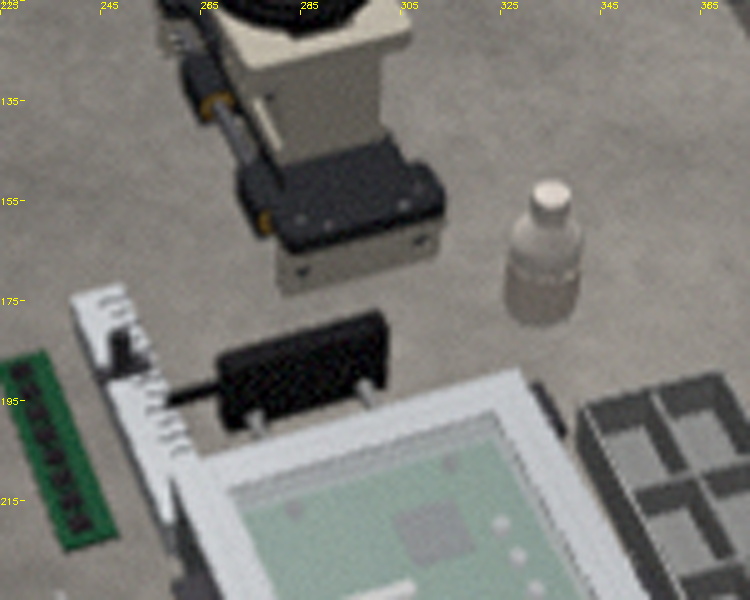

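The lid is shut flat over the board. The bar is still at rest, with its top face from about (269,186) to (301,178) in side pixels. I'll check where the fingertips project, and re-measure the bar height now that it is unobstructed.

Run:
```python
from to import *
s=vision.capture('side');t=vision.capture('top')
S3=lambda u,v:((u+.5)/5-.5+225,(v+.5)/5-.5+115)
for jy in(145-23,145+23):
  for z in (128.6,194): print('finger',jy,z,(proj(s,np.r_[o+R@[0,jy],z])-[225,115])*5)
for n,j in [('bar near top inner',(-45,137,64)),('far',(45,137,64)),('lid FL',(-90,85,70)),('lid BL',(90,85,70)),('bar near bottom',(-45,137,14))]:
  print(n,(proj(s,np.r_[o+R@j[:2],j[2]])-[225,115])*5)
# bar height: bar top near corner, two views (top view from before, unobstructed)
for a,b in [((219,360),(227,430)),((385,318),(206,272))]:
  X,e=tri(s,S3(*a),t,T(*b)); print('bar top inner corner jig',(X[:2]-o)@R,X[2],e)
```

```text
finger 122 128.6 [308.572 279.207]
finger 122 194 [308.584 179.144]
finger 168 128.6 [275.584 214.403]
finger 168 194 [274.036 114.057]
bar near top inner [212.457 371.75 ]
far [382.277 324.826]
lid FL [157.458 465.94 ]
lid BL [506.673 366.737]
bar near bottom [215.652 436.173]
bar top inner corner jig [-45.531 137.362] 72.94088527535064 6.44905250172728
bar top inner corner jig [ 44.881 137.766] 69.58910606130684 1.2607539976718152
```

View pics/t3.png

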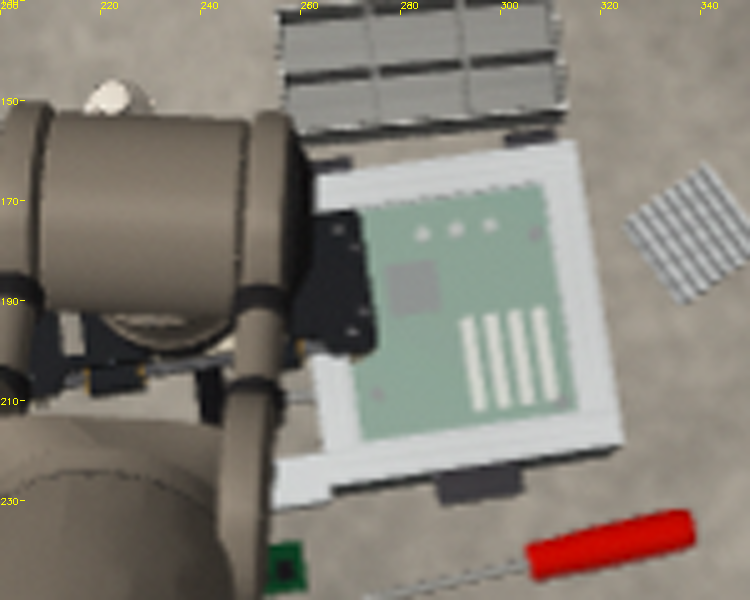

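The top view confirms the lid is closed, with the tab at (296,227). The bar lies under the gripper. I'll descend around it.

Request:
hand_motion(rows=[[[54, -1, 0, 25, 0], [54, -1, 0, 50, 0], [54, -1, 0, 60, 0], [54, -1, 0, 75, 0], [54, -1, 0, 85, 0]]])

```text
time: 5.9
tool_pos: [535.7, 43.7, 221.2]
tcp_rot: [3.142, 0.0, -3.018]
contact_force: [0.5, 0.9, 0.9]
grip_width: 54.1
finger_force: 0.0
```

```bash
python3 to.py 0 145
```

```text
t 5.9 jig xy [  0.269 144.796] tip z 43.233794472624965 rot [ 3.142  0.    -3.018] shift 0.2690798878356756 0.20394095186016908 turn -0.0004396262801531492 F [0.54  0.908 0.897] w 54.12522384970417 0.0
```

Request:
hand_motion(rows=[[[54, 0, 0, 9, 0], [0, 0, 0, 9, 0], [0, 0, 0, 9, 0], [0, 0, 0, 9, 0], [0, 0, 0, 9, 0]]])

```text
time: 6.52
tool_pos: [535.7, 44.0, 213.1]
tcp_rot: [-3.142, 0.001, -3.018]
contact_force: [-0.4, 1.0, -0.2]
grip_width: 18.6
finger_force: 0.0
```

```bash
python3 to.py 0 182.3
```

```text
t 6.525 jig xy [  0.352 145.07 ] tip z 35.05487306778838 rot [-3.142  0.001 -3.018] shift 0.3525198741975295 37.229586867211395 turn -2.192073600149058e-05 F [-0.427  1.019 -0.16 ] w 18.585163474628015 0.0
```

Request:
hand_motion(rows=[[[0, 0, 0, 0, 0], [0, 0, 0, 0, 0], [0, 0, 0, 0, 0]]])

```text
time: 6.9
tool_pos: [535.7, 43.9, 213.0]
tcp_rot: [-3.141, 0.001, -3.018]
contact_force: [0.2, -2.2, 3.3]
grip_width: 16.3
finger_force: 30.0
```

```bash
python3 to.py 0 182.3
```

```text
t 6.9 jig xy [  0.346 144.938] tip z 34.99788370287385 rot [-3.141  0.001 -3.018] shift 0.3430974064702479 37.36236951278387 turn 8.897485381176296e-05 F [ 0.157 -2.231  3.256] w 16.266899742489002 30.000019669532776
```

The grip is good: 16.3 mm wide at 30 N. Pulling now.

Request:
hand_motion(rows=[[[0, 0, 8, 0, 0], [0, 0, 18, 0, 0], [0, 0, 28, 0, 0], [0, 0, 34, 0, 0], [0, 0, 37, 0, 0]]], quiet=true)

```text
ok
```

Request:
hand_motion(rows=[[[0, 0, 0, 0, 0], [0, 0, 0, 0, 0]]])

```text
time: 7.78
tool_pos: [531.0, 80.7, 213.0]
tcp_rot: [-3.141, 0.0, -3.018]
contact_force: [-0.8, -6.7, 3.7]
grip_width: 15.6
finger_force: 30.0
```

```bash
python3 to.py 0 182.3
```

Run:
```python
from h import *
s=vision.capture('side');t=vision.capture('top')
v=np.hstack([cv2.resize(s['color'][160:235,230:300,::-1],None,fx=6,fy=6,interpolation=cv2.INTER_CUBIC)[:450,:400],cv2.resize(t['color'][195:270,200:265,::-1],None,fx=6,fy=6,interpolation=cv2.INTER_CUBIC)])
cv2.imwrite('pics/c4.png',v)
```

```text
t 7.775 jig xy [  0.238 182.009] tip z 34.96527798983672 rot [-3.141  0.    -3.018] shift 0.2379044013828142 0.2910792062128626 turn 0.00033878960040922834 F [-0.815 -6.747  3.723] w 15.644046092994222 29.999683499336243
```

View pics/c4.png

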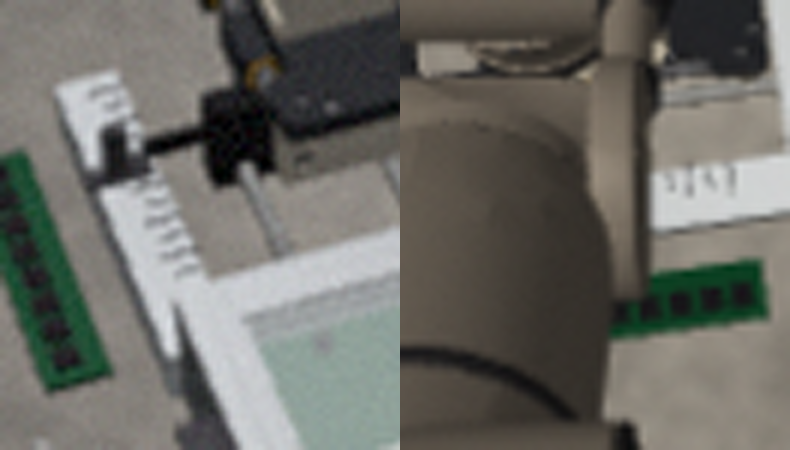

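The top view is blocked by the arm. In the side view the pointer tip (crop 147,143) ends right beside the mark post, whose top is at crop (114,127). I'll compare their jig y values by ray casting.

Run:
```python
from to import *
s=vision.capture('side'); C=lambda u,v:((u+.5)/6-.5+230,(v+.5)/6-.5+160)
P=lambda uv,z:(onz(s,uv,z)[:2]-o)@R
print('ptr rest s1',P(S(165,301),46),'bar near corner rest',P(S(220,258),64))
for p in [(145,144),(148,143),(150,146)]: print('ptr now',P(C(*p),46))
for p in [(114,126),(114,129),(116,127)]: print('mark top C',P(C(*p),60))
print('mark top S1',P(S(121,232),60),'base foot right corner',P(C(150,168),34),'foot left',P(C(95,183),34))
g=cv2.cvtColor(s['color'],cv2.COLOR_RGB2GRAY); print(g[176:194,244:260])
print('post axis pred top/base',proj(s,np.r_[o+R@[-80,182.3],60]),proj(s,np.r_[o+R@[-80,182.3],34]),'ptr pred tip',proj(s,np.r_[o+R@[-73,182.],46]))
```

```text
ptr rest s1 [-69.464 143.581] bar near corner rest [-39.083 145.863]
ptr now [-67.082 182.733]
ptr now [-65.712 182.832]
ptr now [-65.435 180.906]
mark top C [-79.309 184.743]
mark top C [-79.814 183.117]
mark top C [-78.688 183.907]
mark top S1 [-79.217 183.197] base foot right corner [-66.621 179.342] foot left [-91.2   179.412]
[[188 171 190 202 202 175 174 164 134 131 130 126 130 135 130 135]
 [197 201 201 175 159 150 170 177 148 130 127 134 132 131 130 133]
 [202 203 204 181 171 182 199 194 146 126 131 130 128 133 132 131]
 [198 203 205 203 202 174 163 156 124 121 132 133 131 131 132 137]
 [202 203 202 171 146 119 117 163 166 146 131 133 135 138 134 136]
 [201 204 171 106  66  78 101 183 190 165 140 136 127 116 110  99]
 [205 202 138  59  41  45  50 141 149 136 120  98  83  64  63  42]
 [207 207 136  50  22  23  36 132 168 121  66  39  28  13  13   2]
 [198 207 147  64  19  23  40 126 172 116  39   0   0   7  18  25]
 [191 208 155  78  28  26  33  87 115  84  36  29  40  57  83 105]
 [185 210 160  76  30  23  28  48  65  55  64 120 120 119 126 140]
 [152 174 144  79  30  26  30  40  59  64  75 136 143 134 138 137]
 [ 96 105 101  61  32  28  34  40  51  53  57 117 151 139 132 136]
 [ 71  68  69  52  32  40  44  55  71  88 119 165 166 132 124 132]
 [ 72  55  55  60  60  88 101 146 166 132 127 152 139 139 131 125]
 [ 75  54  89 152 169 176 180 179 160 150 163 174 173 183 146 131]
 [ 98  76 123 190 206 205 203 192 175 181 191 197 197 185 163 133]
 [107  90 107 186 205 204 201 200 201 203 172 155 156 158 160 143]]
post axis pred top/base [248.609 181.328] [249.263 188.137] ptr pred tip [251.623 184.389]
```

Both views put the mark 37–39 mm beyond the rest position, and the slide is at about 37. I'll add 1 mm, let it settle and hand in.

Request:
hand_motion(rows=[[[0, 0, 1, 0, 0], [0, 0, 1, 0, 0], [0, 0, 1, 0, 0], [0, 0, 1, 0, 0], [0, 0, 1, 0, 0]]])

```text
time: 8.55
tool_pos: [530.9, 81.6, 213.0]
tcp_rot: [-3.141, 0.0, -3.018]
contact_force: [-1.2, -7.4, 4.0]
grip_width: 15.9
finger_force: 30.0
```

```bash
python3 to.py 0 183; python3 -c "
from plant import bot
print(bot.close_job())"
```

```text
t 8.55 jig xy [  0.227 182.901] tip z 34.97490498253222 rot [-3.141  0.    -3.018] shift 0.22668447880924772 0.09920782795891439 turn 0.00029540856136911486 F [-1.17  -7.36   4.028] w 15.853118702948448 30.000452399253845
the job is handed in; nothing more can be done
None
```

The job is handed in (no verdict was returned): the lid is fully shut, and the slide is held about 38 mm out at 30 N grip, with its pointer within about 1–2 mm of the mark by my measurements.

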